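# Twist strap loops off pigtail hooks, bin them singly and slide the foot home

### The arm

A 6-joint arm with a two-finger parallel gripper is mounted at the origin on the work surface. World frame = base frame: x ahead of the robot, y to its left, z up, the work surface at z = 0. Lengths are in m, angles in rad, forces in N, time in s.
With the tool pointing down it reaches from about 0.375 to 0.9 m from the base axis. Payload 3.1 kg.
Tool frame: the origin (TCP) lies midway between the tips of the shut fingers; the grasp point (between the pads) lies 19 mm behind it; x points along the fingers, y is the direction in which the jaws open and shut, and the axes are right-handed (so a half turn about x gives the same grasp; the last joint's range is limited). The gripper opens to 87 mm and grips with 3 to 60 N. Pads are 19 mm wide; open, the fingers measure 117 mm over their backs; the gripper's body (75 mm by 190 mm) begins 51 mm behind the grasp point.
Start: joints at [1.058, 0.527, 1.433, -0, 1.181, -0.178], TCP at [0.205, 0.59, 0.223] pointing down, gripper open.
Joint ranges: [-3.08, 3.08], [-0.75, 2.2], [0.22, 2.44], [-1.43, 4.57], [0, 2.65], [-2.85, 2.85]. Speed limits (rad/s): [2.79, 2.79, 3.14, 3.14, 3.14, 3.14].

### API

Orientations are given as a unit quaternion [x, y, z, w].
In Python, from rig import get_obs, imaging, robot gives the robot as it stands.
- The arm moves only by the shell command python3 -m inch 'ROWS' [FORCE]. ROWS is JSON, a list of rows, each a list of 3 entries, a list of its own where there are three numbers: the finger opening in mm, from 0 to 87, then the shift along the tool's x, y, z in mm, then the turn, a rotation vector about the tool's x, y, z in degrees. In form: [[grip, [dx, dy, dz], [wx, wy, wz]], ...]. A call has 1 to 12 rows; each row shifts and turns the pose as measured when the row begins, along the tool's axes as they then stand; what a row does not reach is not made up. A row lasts 1/8 s, in which the tool goes at most 62.5 mm and 10.7 degrees, less where a joint would pass 70% of its speed; a pose out of reach is approached as far as the arm can. A call with a gripper value outside its range is refused whole. The fingers move at their own pace and stop on an object; FORCE is the grip in N (left out, the last holds). Time passes only in rows, so rows that do not move let the fingers close. It gives the time, the measured TCP pose, the force and the opening at its end, in the units of the state.
- get_obs(): the state, without advancing time (a new reading comes with each control period).
- imaging.camera(name): name is "scene" or "top" or "wrist"; returns the picture (400x640x3 uint8, red, green, blue); there is no depth.
- imaging.camera_params(name): a dict with "camera_matrix" (3x3 intrinsics, pixels), "k1" (the pictures are not rectified: a ray, as slopes to the right and down, at radius r is drawn at 1 + k1 r^2 times it, then the intrinsics apply), "xyz" and "rotation" of the camera in the world. Camera axes: x right, y down, z forward; pixel columns grow to the right and rows downward; lengths in m; the calibration is good to about 2 mm. A picture is of the moment at which its call begins: read the wrist's pose just before it. camera_params takes no time and is no camera call; for the wrist camera it gives the pose at the moment of the call.
- robot.hand_in(): hands the job in, once; it reports no verdict.
Trained networks look in the newest picture that a camera, given by its name, has taken for a name from the list of things; names that differ only in an ending like _2 or _b are one class to them, and where a whole thing is asked for, a point or a joint stands for the part that bears it (a point fixed in the world has none). Each returns a list of dicts, best first, with "confidence" (0 to 1); they miss things now and then, are a little off and sometimes report something else, mostly with a low value. They report only what shows in the picture. A call takes as long as a camera call. They do not tell look-alikes from the thing itself.
- imaging.cut_out(camera, target): "pixels" (400x640 bool, what is visible of it) and "box" ([centre column, centre row, width, height] in pixels, round what is visible of it).
- imaging.tip_of(camera, target): "pixel" ([column, row] in pixels: a listed point, or the origin of a listed thing).
The state is a dict: "time": time; "q": joint angles; "joint_velocities": joint speeds; "joint_torque": joint torques, N m; "position": TCP position; "tool_rot": TCP orientation; "ft_force": force on the tool from outside, world axes, zero at the start; "moment": the same for the moment, N m; "grip_width": finger opening in m.
Only numpy, scipy, OpenCV 4.12 (cv2) and the standard library are available. Lean on these libraries where they do the work, as an engineer would, in place of code of your own. Each camera call takes 0.05 s, during which the arm holds its last target. There are 200 camera calls.

### The job

The brass and the black strap loops are caught on the two pigtail hooks of the blue foot. Lift and twist each loop off its hook without lifting or tipping the foot, put the brass one in the blue-glazed bowl and the black one in the red box, and once both are put away slide the empty foot along the table into the open-fronted green tray until it is fully inside. Do not shift the vase, the bottle or the steel bush, and leave the bowl and box upright.

Things in the scene. Friction and masses are not known exactly. Their poses are not given: they have to be found in the camera images.
- hook_foot: Loose steel foot, about 600 g, on the table: blue base plate 90 (x) x 110 (y) x 16 mm high; origin at the centre of its underside, z up. A 12 mm post stands at its centre, 60 mm high, and carries two level pigtail hooks of 7 mm bar, centreline 58 mm above the table (see the tip points). The tray lies ahead along its +x; its -x edge faces the robot.
- tip_one (a point): End of hook one. In the foot's x, y (mm) the bar runs from the post (0,0) along +y to (0,38), slants to (8,46), runs along +x to (33,46), then rises 6 mm to its tip at (37,46); bar radius 3.5, top of tip 68 mm above the table. A loop must be lifted until the bar lies low in its opening, slid along the bar, turned a quarter turn clockwise (from above) at the bend and slid off past the tip.
- tip_two (a point): End of hook two: the same as hook one but turned half a turn about the post: along -y to (0,-38), slant to (-8,-46), then along -x to the tip at (-37,-46). A loop on it also turns clockwise seen from above on its way off.
- brass_loop: Closed rectangular brass strap loop hanging on either hook: 31 wide (x), 12 deep (y), 45 mm tall (z), bars 4.5 mm, opening 22 x 36 mm along y; about 50 g. Origin: centre of its underside. It hangs by its top bar on the hook's straight part, about 24 mm from the post's axis, underside 21 mm above the table, opening along the foot's y; it does not part.
- brass_loop_mid (a point): Centre of the brass loop (22.5 mm above its underside).
- black_loop: Black loop of the same size, mass and frame as the brass loop, hanging in the same way on the other hook.
- black_loop_mid (a point): Centre of the black loop.
- bowl: Loose blue-glazed bowl, 130 mm across the rim, 50 mm high, floor about 5 mm thick, mouth up, about 400 g. Origin: centre of its underside. To be the bin of the brass loop. Bowl and box stand one on each side of the foot, either way round.
- red_box: Loose open red plastic box 120 x 120 x 50 mm high, walls and floor about 4 mm, about 400 g. Origin: centre of its underside. To be the bin of the black loop.
- tray: Fixed green tray, no raised floor (a flat green sheet under 1 mm on the table): inside 130 mm deep (x) x 160 mm wide (y), walls 30 mm high and 5 mm thick on the two sides and at the far end (+x), open at the front (-x). Origin: centre of its floor; the open front edge is at x=-65 mm, the end wall's inner face at x=+65 mm.
- foot_c0 (a point): Corner of the foot's underside at its x=-45, y=+55 mm.
- foot_c1 (a point): Corner of the foot's underside at its x=-45, y=-55 mm.
- foot_c2 (a point): Corner of the foot's underside at its x=+45, y=+55 mm.
- foot_c3 (a point): Corner of the foot's underside at its x=+45, y=-55 mm.
- tool_vase: Bystander: small terracotta vase with wooden tea tools, 68 mm across, tools up to 175 mm high. Origin: centre of its underside.
- bottle: Bystander: clear drink bottle with blue label, 64 mm across, 190 mm high. Origin: centre of its underside.
- bush: Bystander: plain steel bush (tube) 42 mm across, 45 mm high. Origin: centre of its underside.
Things that resemble listed ones, but are neither listed nor needed, are in the scene too. Leave any orange look-alike of the hook_foot alone.

How it is judged:
On the way, in this order (a step that is already met when the one before it is completed fails the run):
1. Both loops are off the hooks, the brass one in the bowl and the black one in the red box (horizontal distance between brass_loop_mid and bowl below 0.05 m and z of brass_loop_mid in the frame of bowl between 0 and 0.05 m and x of black_loop_mid in the frame of red_box between -0.057 and 0.057 m and y of black_loop_mid in the frame of red_box between -0.057 and 0.057 m and z of black_loop_mid in the frame of red_box between 0 and 0.045 m), for 0.2 s.
2. The empty foot is fully inside the green tray (x of foot_c0 in the frame of tray between -0.066 and 0.067 m and x of foot_c1 in the frame of tray between -0.066 and 0.067 m and x of foot_c2 in the frame of tray between -0.066 and 0.067 m and x of foot_c3 in the frame of tray between -0.066 and 0.067 m and y of hook_foot in the frame of tray between -0.03 and 0.03 m), for 0.2 s.
At the end, for the whole second after the job is handed in: Brass loop in the bowl and black loop in the red box, centres within the walls below the rim; the foot's four base corners inside the tray (1 mm grace), its centre within 30 mm of the midline; foot, bowl and box upright within 0.15 rad; all at rest (all of step 1 and all of step 2 and angle between each of bowl, red_box, hook_foot's own z axis and vertical below 0.15 rad and linear speed of each of brass_loop, black_loop, hook_foot, bowl, red_box below 0.02 m/s); the robot touches nothing.
It fails at once if The foot is lifted (20 mm) or tipped (0.35 rad) (height (world z) of hook_foot above 0.02 m or angle between hook_foot's own z axis and vertical above 0.35 rad).
It fails at once if The vase, bottle or bush is shifted by more than 30 mm or tipped over (distance of any of tool_vase, bottle, bush from where it was at the start of the episode above 0.03 m or angle between any of tool_vase, bottle, bush's own z axis and vertical above 0.4 rad).
It fails at once if The bowl or box is tipped over (angle between any of bowl, red_box's own z axis and vertical above 0.8 rad).
It also fails if it takes over 72 s, if anything falls off the work surface, if the arm or the gripper's body presses on something with over 40 N, if the wrist force passes 120 N, or if a joint passes its speed limit or range.

## Working session

There is one attempt and no reset: what is moved stays moved. The work goes in short steps, Python scripts to look and compute and a shell command to move; the robot and the scene stay as the last step left them, time stands still between calls to the robot, and variables do not carry over. Pictures are saved under pics/ and viewed, about 8 in all and at most 12, crops included, and the job is handed in when it is done.

```bash
ls; mkdir -p pics; cat > h.py <<'E'
import numpy as np, cv2
from rig import get_obs, imaging, robot
from scipy.spatial.transform import Rotation as R
def P(c):
    p=imaging.camera_params(c); return {k:(np.array(v) if not np.isscalar(v) else v) for k,v in p.items()}
def rot(p):
    r=p["rotation"]; return r if r.shape==(3,3) else R.from_quat(r).as_matrix()
def ray(c,px,p=None):
    p=p or P(c); K=p["camera_matrix"]; d=np.linalg.solve(K,np.array([px[0],px[1],1.]))[:2]
    u=d.copy()
    for _ in range(20): u=d/(1+p["k1"]*(u@u))
    return p["xyz"], rot(p)@np.array([u[0],u[1],1.])
def onz(c,px,z,p=None):
    o,d=ray(c,px,p); return o+d*(z-o[2])/d[2]
def proj(c,X,p=None):
    p=p or P(c); v=rot(p).T@(np.array(X)-p["xyz"]); u=v[:2]/v[2]; u=u*(1+p["k1"]*(u@u)); return (p["camera_matrix"]@np.array([u[0],u[1],1]))[:2]
def tri(a,b,ca="top",cb="scene"):
    o1,d1=ray(ca,a);o2,d2=ray(cb,b); A=np.stack([d1,-d2],1); t=np.linalg.lstsq(A,o2-o1,rcond=None)[0]
    p,q=o1+d1*t[0],o2+d2*t[1]; return (p+q)/2,np.linalg.norm(p-q)
def save(im,n): cv2.imwrite("pics/"+n,cv2.cvtColor(im,cv2.COLOR_RGB2BGR))
E
python3 - <<'E'
from h import *
np.set_printoptions(precision=4,suppress=True)
o=get_obs();print(o)
for c in("scene","top"):
    im=imaging.camera(c);save(im,c+"0.png");p=P(c);print(c,p["xyz"],p["k1"],p["camera_matrix"].tolist(),rot(p).tolist())
    for t in "hook_foot tip_one tip_two brass_loop_mid black_loop_mid bowl red_box tray foot_c0 foot_c1 foot_c2 foot_c3 tool_vase bottle bush".split():
        print(t,[(np.round(d["pixel"],1).tolist(),round(d["confidence"],2),onz(c,d["pixel"],.06 if 'tip' in t else .043 if 'mid' in t else 0).round(3).tolist()) for d in imaging.tip_of(c,t)[:3]])
E
```

```text
pics
{'time': 0.0, 'q': array([ 1.0585,  0.5285,  1.4339, -0.    ,  1.1814, -0.1785]), 'joint_velocities': array([-0.0005,  0.0001, -0.0007,  0.0001, -0.0012,  0.0007]), 'joint_torque': array([ -0.0004, -44.0044, -17.6589,   0.0633,   0.0583,  -0.0001]), 'position': array([0.2044, 0.5899, 0.2216]), 'tool_rot': array([ 0.1167,  0.6975, -0.1182,  0.697 ]), 'ft_force': array([-0.1345, -0.285 ,  0.7051]), 'moment': array([0.005 , 0.0197, 0.0275]), 'grip_width': 0.08707707387166465}
scene [1.1179 0.4437 0.7408] -0.014554381137662218 [[401.4820052422701, 0.0, 323.7291538527774], [0.0, 401.4820052422701, 197.87139574148597], [0.0, 0.0, 1.0]] [[-0.5677938343063963, 0.5315407871380097, -0.6285495631470491], [0.822971105013328, 0.3833669076761861, -0.4192235375213813], [0.018130693224005845, -0.7553106683395279, -0.6551160754062698]]
hook_foot [([305.1, 218.1], 0.86, [0.504, -0.024, 0.0]), ([282.8, 150.3], 0.75, [0.291, -0.273, 0.0]), ([316.8, 283.4], 0.57, [0.659, 0.125, 0.0])]
tip_one [([304.2, 214.7], 0.96, [0.545, 0.005, 0.06]), ([333.1, 286.9], 0.81, [0.684, 0.183, 0.06]), ([267.7, 127.9]
[... 2698 characters left out ...]
 0.062, 0.0]), ([434.0, 316.1], 0.89, [0.211, -0.285, 0.0])]
foot_c1 [([459.1, 286.0], 0.95, [0.29, -0.351, 0.0]), ([306.0, 154.7], 0.94, [0.633, 0.062, 0.0]), ([434.0, 316.1], 0.89, [0.211, -0.285, 0.0])]
foot_c2 [([459.1, 286.0], 0.95, [0.29, -0.351, 0.0]), ([306.0, 154.7], 0.94, [0.633, 0.062, 0.0]), ([434.0, 316.1], 0.89, [0.211, -0.285, 0.0])]
foot_c3 [([459.1, 286.0], 0.95, [0.29, -0.351, 0.0]), ([306.0, 154.7], 0.94, [0.633, 0.062, 0.0]), ([434.0, 316.1], 0.89, [0.211, -0.285, 0.0])]
tool_vase [([197.9, 136.2], 0.9, [0.681, 0.362, 0.0])]
bottle [([481.5, 131.1], 0.61, [0.71, -0.417, 0.0]), ([329.9, 198.3], 0.26, [0.516, -0.005, 0.0])]
bush [([477.3, 169.9], 0.5, [0.601, -0.402, 0.0])]
```

View pics/top0.png

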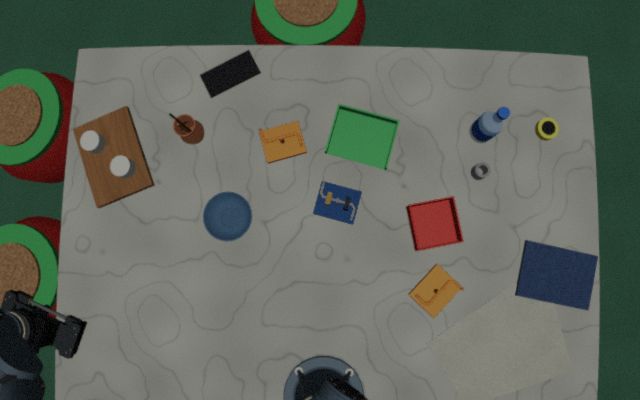

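```bash
python3 - <<'E'
import cv2,numpy as np
s=cv2.imread("pics/scene0.png")[150:290,210:430];t=cv2.imread("pics/top0.png")[120:240,270:420]
s=cv2.resize(s,(800,509),interpolation=3)[:, :];cv2.imwrite("pics/sc.png",s)
E
```

```text
(no output)
```

View pics/sc.png

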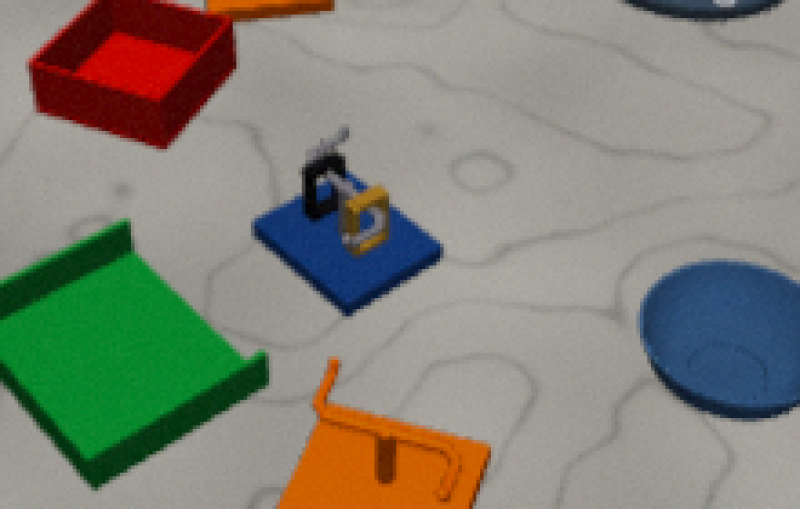

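The top view shows the blue foot at (338,202), with orange look-alikes at (283,141) and (436,291), which I'll leave alone. The bowl is at (228,216), the red box at (435,223) and the tray at (362,138). In the scene crop, brass hangs on hook one (+y, bowl side) and black on hook two. The blue colour and the loops settle which foot to use. Next I fit the poses.

```bash
cat > fit.py <<'E'
from h import *
from scipy.optimize import minimize
def box(lx,ly,z0,z1): return np.array([[sx*lx/2,sy*ly/2,z] for sx in(-1,1) for sy in(-1,1) for z in(z0,z1)])
def place(pts,v):
    c,s=np.cos(v[2]),np.sin(v[2]); return np.stack([c*pts[:,0]-s*pts[:,1]+v[0],s*pts[:,0]+c*pts[:,1]+v[1],pts[:,2]],1)
def hullmask(px,S=4):
    m=np.zeros((400*S,640*S),np.uint8); cv2.fillConvexPoly(m,cv2.convexHull(np.round(px*S+S/2-.5).astype(np.int32)),1); return m
def cmask(im,col,c,r):
    h=cv2.cvtColor(im,cv2.COLOR_RGB2HSV); lo,hi=dict(blue=((100,120,30),(125,255,255)),green=((50,120,30),(75,255,255)),red=((0,190,60),(5,255,255)))[col]
    m=cv2.inRange(h,lo,hi); k=np.zeros_like(m); cv2.circle(k,(int(c[0]),int(c[1])),r,255,-1); m&=k
    n,l,s,_=cv2.connectedComponentsWithStats(m); 
    m=(l==1+np.argmax(s[1:,4])).astype(np.uint8); ys,xs=np.nonzero(m); return np.stack([xs,ys],1).astype(float)
def fit(ims,col,pts,v0,r=dict(scene=50,top=40),cams=("scene","top")):
    T={}
    for c in cams:
        q=cmask(ims[c],col,proj(c,[v0[0],v0[1],.0]),r[c]); q4=np.concatenate([q+[dx,dy] for dx in(-.5,.5) for dy in(-.5,.5)]); T[c]=hullmask(q4)
    PP={c:P(c) for c in cams}
    def cost(v):
        return sum((hullmask(np.array([proj(c,X,PP[c]) for X in place(pts,v)]))!=T[c]).sum()/T[c].sum() for c in cams)
    best=None
    for y in (v0[2]-.3,v0[2],v0[2]+.3):
        r_=minimize(cost,[v0[0],v0[1],y],method="Nelder-Mead",options=dict(initial_simplex=[[v0[0],v0[1],y],[v0[0]+.01,v0[1],y],[v0[0],v0[1]+.01,y],[v0[0],v0[1],y+.15]],xatol=2e-4,fatol=1e-4))
        if best is None or r_.fun<best.fun: best=r_
    return best.x,best.fun
E
python3 - <<'E'
from fit import *
np.set_printoptions(precision=4,suppress=True)
ims={c:cv2.cvtColor(cv2.imread(f"pics/{c}0.png"),cv2.COLOR_BGR2RGB) for c in("scene","top")}
for cams in (("scene","top"),("top",),("scene",)):
    print(cams,"foot",fit(ims,"blue",box(.09,.11,0,.016),[.514,-.027,-.3],cams=cams))
    tr=np.concatenate([box(.135,.17,0,.03)]);tr[:,0]+=.0025
    tr=np.array([p for p in tr if not(p[0]<0 and 0)])
    print("tray",fit(ims,"green",tr,[.674,-.087,-.3],r=dict(scene=80,top=60),cams=cams))
    print("box",fit(ims,"red",box(.12,.12,0,.05),[.445,-.275,.2],r=dict(scene=70,top=60),cams=cams))
d=imaging.cut_out("top","bowl")[0]; print(d["box"],onz("top",d["box"][:2],.05)); 
d=imaging.cut_out("scene","bowl")[0]; print(d["box"])
# seen hook tips triangulated
print(tri([323.5,182.2],[304.2,214.7]),tri([347.8,216.3],[302.4,185.6]),tri([325.6,197.3],[311.8,212.9]),tri([347.5,201.6],[302.2,203.9]))
o=get_obs();print(R.from_quat(o["tool_rot"]).as_matrix())
E
```

```text
('scene', 'top') foot (array([ 0.5033, -0.0242, -0.2546]), np.float64(1.0310099619909703))
tray (array([ 0.68  , -0.0871, -0.2473]), np.float64(0.025361699642765523))
box (array([ 0.456 , -0.2638,  0.1161]), np.float64(52.848151335738194))
('top',) foot (array([ 0.4997, -0.0204, -0.1505]), np.float64(0.8893312748842123))
tray (array([ 0.6802, -0.0862, -0.2518]), np.float64(0.011210296865268839))
box (array([ 0.4551, -0.263 ,  0.3936]), np.float64(52.6154949784792))
('scene',) foot (array([ 0.5034, -0.0243, -0.2361]), np.float64(0.13840304182509505))
tray (array([ 0.6798, -0.0874, -0.2546]), np.float64(0.006951238350239431))
box (array([ 0.4508, -0.2771,  0.2214]), np.float64(0.016530388304838765))
[227.0, 217.6, 49.0, 45.4] [0.4546 0.2583 0.05  ]
[413.1, 243.8, 61.1, 44.8]
(array([0.5497, 0.0105, 0.0665]), np.float64(0.00314810424148549)) (array([ 0.4656, -0.0546,  0.0712]), np.float64(0.008650677439514405)) (array([0.5135, 0.0056, 0.0424]), np.float64(0.0008132313104755974)) (array([ 0.4997, -0.0447,  0.0378]), np.float64(0.014364796591107046))
[[ 0.      0.3276  0.9448]
 [-0.      0.9448 -0.3276]
 [-1.      0.      0.    ]]
```

```bash
python3 -m inch '[[60,[0,-40,40],[0,0,0]],[60,[0,-40,40],[0,0,0]],[60,[0,-40,40],[0,0,0]],[60,[0,-40,40],[0,0,0]],[60,[0,-40,40],[0,0,0]],[60,[0,-40,40],[0,0,0]],[60,[0,-40,40],[0,0,0]],[60,[0,-40,40],[0,0,0]],[60,[0,-40,40],[0,0,0]],[60,[0,-40,40],[0,0,0]],[60,[0,-40,40],[0,0,0]],[60,[0,-40,40],[0,0,0]]]' 20
python3 -m inch '[[60,[0,0,0],[10.6,0,0]],[60,[0,0,0],[10.6,0,0]],[60,[0,0,0],[10.6,0,0]],[60,[0,0,0],[10.6,0,0]],[60,[0,0,0],[10.6,0,0]],[60,[0,0,0],[10.6,0,0]],[60,[0,0,0],[10.6,0,0]],[60,[0,0,0],[10.6,0,0]],[60,[0,0,0],[0,0,0]]]'
python3 - <<'E'
from h import *
im=imaging.camera("wrist");save(im,"w1.png");p=P("wrist");print(p);o=get_obs();print(o["position"],o["q"],R.from_quat(o["tool_rot"]).as_matrix().round(3))
E
```

```text
time: 3.2
position: [0.5143, -0.0327, 0.2247]
tool_rot: [0.118, 0.693, -0.112, 0.702]
ft_force: [1.1, 1.1, -0.1]
grip_width: 0.0602
time: 4.32
position: [0.5181, -0.0393, 0.2257]
tool_rot: [0.566, 0.429, -0.554, 0.435]
ft_force: [-0.4, -0.2, 0.3]
grip_width: 0.0603
{'camera_matrix': array([[314.43309205,   0.        , 316.33287242],
       [  0.        , 314.43309205, 204.60364643],
       [  0.        ,   0.        ,   1.        ]]), 'k1': -0.06450432168683368, 'xyz': array([0.53375246, 0.03127997, 0.38922993]), 'rotation': array([ 0.98292745, -0.12821832, -0.00770551,  0.13173575])}
[ 0.51811261 -0.03931234  0.22569091] [-0.29693609  0.37456149  1.70462756  0.01136582  1.04543011 -0.04658804] [[ 0.019  0.967 -0.253]
 [ 0.004 -0.253 -0.967]
 [-1.     0.017 -0.009]]
```

View pics/w1.png

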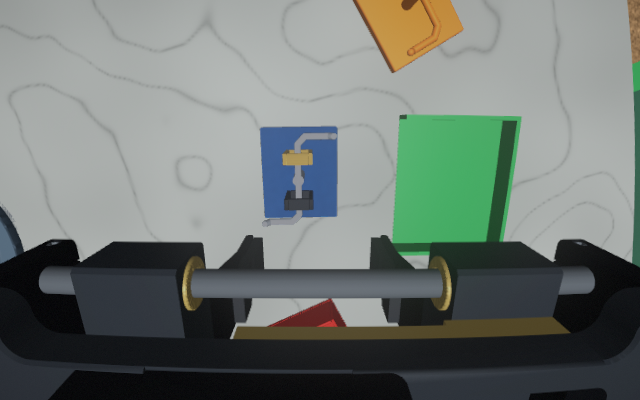

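The wrist view shows the blue plate with corners at about (262,127), (336,127), (338,217) and (265,217). Brass is on hook one at (297,157) and black on hook two at (298,201). I refine the foot pose from this view.

```bash
cat > wfit.py <<'E'
from fit import *
np.set_printoptions(precision=4,suppress=True)
def footpose(name,v0,cam="wrist",r=80):
    im=imaging.camera(cam);save(im,name)
    return fit({cam:im},"blue",box(.09,.11,0,.016),v0,r={cam:r},cams=(cam,))
def delta(v,local,yaw=None):
    """tool shift (mm) to put TCP at foot-local (x,y,z) and turn about tool x (deg) to yaw"""
    o=get_obs();M=R.from_quat(o["tool_rot"]).as_matrix()
    t=place(np.array([local],float)/1000,v)[0]
    ang=np.degrees(np.arctan2(M[1,1],M[0,1])); print("TCP",o["position"],"q",o["q"],"yaw deg",ang.round(2),"foot yaw",np.degrees(v[2]).round(2),"axis tilt",M[:,0])
    print("target",t,"shift mm",(M.T@(t-o["position"])*1000).round(1))
E
python3 - <<'E'
from wfit import *
v,f=footpose("w2.png",[.506,-.023,-.24]); print(v,f)
im=cv2.imread("pics/w2.png");
pr=[("tip1",(37,46,64.5)),("tip2",(-37,-46,64.5)),("bend1",(8,46,58)),("loop1",(0,24,66)),("loop2",(0,-24,66)),("post",(0,0,60))]
for n,l in pr: 
    x=proj("wrist",place(np.array([l])/1000,v)[0]);print(n,x.round(1)); cv2.circle(im,tuple(np.round(x*1).astype(int)),1,(255,0,255),-1)
for t in("tip_one","tip_two","brass_loop_mid","black_loop_mid"): print(t,[(np.round(d["pixel"],1),d["confidence"]) for d in imaging.tip_of("wrist",t)[:2]])
cv2.imwrite("pics/w2c.png",cv2.resize(im[110:240,230:370],None,fx=5,fy=4.6,interpolation=2))
delta(v,(0,24,100))
E
```

```text
[ 0.5041 -0.0255 -0.256 ] 0.3901815651293731
tip1 [332.8 136.6]
tip2 [263.6 223.2]
bend1 [304.3 136.3]
loop1 [296.5 158.6]
loop2 [297.3 203.8]
post [297.2 180.5]
tip_one [(array([334.4, 138.3]), 0.94)]
tip_two [(array([265.7, 225.4]), 0.85), (array([411.5,  49.4]), 0.64)]
brass_loop_mid [(array([296.7, 153.7]), 0.67)]
black_loop_mid [(array([299.3, 195. ]), 0.65), (array([298.5, 197.9]), 0.57)]
TCP [ 0.518  -0.0393  0.2256] q [-0.2969  0.3747  1.7048  0.0114  1.0455 -0.045 ] yaw deg -14.76 foot yaw -14.67 axis tilt [ 0.0188  0.0046 -0.9998]
target [ 0.5102 -0.0023  0.1   ] shift mm [125.6 -19.2 -32.6]
```

View pics/w2c.png

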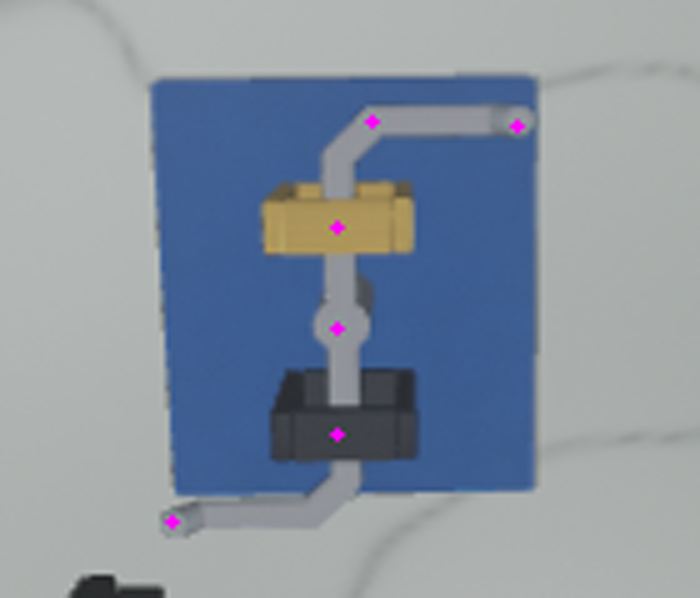

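Crop: brass top bar centre is at about (338,226), black at (344,434), and the reprojected points fit to within 1 px. A least-squares fit on the points I read should tighten the yaw.

```bash
python3 - <<'E'
from wfit import *
from scipy.optimize import least_squares
obs=[((37,46,64.5),(515,121)),((-37,-46,64.5),(175,520)),((0,0,60),(341,327)),((-45,55,16),(152,78)),((45,55,16),(537,77)),((45,-55,16),(535,490)),((-45,-55,16),(177,493))]
p=P("wrist"); px=np.array([[c/5+230-.4,r/4.6+110-.4] for _,(c,r) in obs]);L=np.array([l for l,_ in obs])/1000
f=lambda v:(np.array([proj("wrist",X,p) for X in place(L,v)])-px).ravel()
s=least_squares(f,[.504,-.0255,-.256]);v=s.x;print(v,f(v).reshape(-1,2).round(1).tolist());np.save("foot.npy",v)
for n,l,c in(("brass",(338,226),66),("black",(344,434),66)):
    w=onz("wrist",(l[0]/5+229.6,l[1]/4.6+109.6),c/1000,p)-[v[0],v[1],0]; print(n,(R.from_euler("z",-v[2]).apply(w)*1000).round(1))
delta(v,(0,24,100))
E
```

```text
[ 0.505  -0.0251 -0.25  ] [[0.7, -0.1], [0.2, 0.3], [0.2, -0.7], [-0.6, 0.1], [0.3, -0.6], [-0.0, 0.5], [-0.9, 0.8]]
brass [-0.  23.3 66. ]
black [  0.1 -24.7  66. ]
TCP [ 0.518  -0.0393  0.2256] q [-0.2969  0.3747  1.7048  0.0114  1.0455 -0.045 ] yaw deg -14.76 foot yaw -14.32 axis tilt [ 0.0188  0.0046 -0.9998]
target [ 0.511  -0.0018  0.1   ] shift mm [125.6 -18.5 -33.3]
```

```bash
python3 -m inch '[[45,[0,-18,-33],[-0.4,-0.5,-1.0]],[45,[40,0,0],[0,0,0]],[45,[40,0,0],[0,0,0]],[45,[35,0,0],[0,0,0]],[45,[0,0,0],[0,0,0]]]'; python3 - <<'E'
from wfit import *
v=np.load("foot.npy");delta(v,(0,24,46))
E
```

```text
time: 5.25
position: [0.5117, -0.0023, 0.1094]
tool_rot: [0.559, 0.433, -0.556, 0.436]
ft_force: [-0.5, 0.6, 0.5]
grip_width: 0.0452
TCP [ 0.5117 -0.0023  0.1094] q [-0.2232  0.5498  1.8221  0.0003  0.7642  0.0229] yaw deg -14.11 foot yaw -14.32 axis tilt [ 0.0054 -0.001  -1.    ]
target [ 0.511  -0.0018  0.046 ] shift mm [63.4 -1.2 -0.2]
```

```bash
python3 -m inch '[[45,[32,-1,0],[0,0,0]],[45,[31,0,0],[0,0,0]],[45,[1,0,0],[0,0,0]],[20,[0,0,0],[0,0,0]],[20,[0,0,0],[0,0,0]],[20,[0,0,0],[0,0,0]]]' 15; python3 - <<'E'
from wfit import *
v=np.load("foot.npy");delta(v,(0,24,73))
E
```

```text
time: 6.0
position: [0.5178, -0.0035, 0.0522]
tool_rot: [0.562, 0.43, -0.553, 0.441]
ft_force: [-0.8, -0.3, -0.6]
grip_width: 0.0322
TCP [ 0.5178 -0.0035  0.0522] q [-0.2229  0.6555  1.8492  0.0004  0.6167  0.021 ] yaw deg -13.99 foot yaw -14.32 axis tilt [ 0.0198 -0.0042 -0.9998]
target [ 0.511  -0.0018  0.073 ] shift mm [-20.9  -6.6   0.1]
```

```bash
python3 -m inch '[[20,[0,0,0],[0,0,0]],[20,[-14,-6,0],[0,0,-1]],[20,[-13,0,0],[0,0,0]],[20,[0,0,0],[0,0,0]]]'; python3 - <<'E'
from wfit import *
v=np.load("foot.npy");delta(v,(0,24,79))
im=imaging.camera("wrist");save(im,"w3.png");cv2.imwrite("pics/w3c.png",cv2.resize(cv2.imread("pics/w3.png")[100:400,160:480],(640,600)))
E
```

```text
time: 6.5
position: [0.5124, -0.0021, 0.0811]
tool_rot: [0.559, 0.434, -0.556, 0.437]
ft_force: [0.7, 0.1, 0.3]
grip_width: 0.0323
TCP [ 0.5124 -0.0021  0.0811] q [-0.2228  0.6009  1.8378  0.001   0.6975  0.0206] yaw deg -13.99 foot yaw -14.32 axis tilt [ 0.0054 -0.0006 -1.    ]
target [ 0.511  -0.0018  0.079 ] shift mm [ 2.1 -1.5  0.1]
```

View pics/w3c.png

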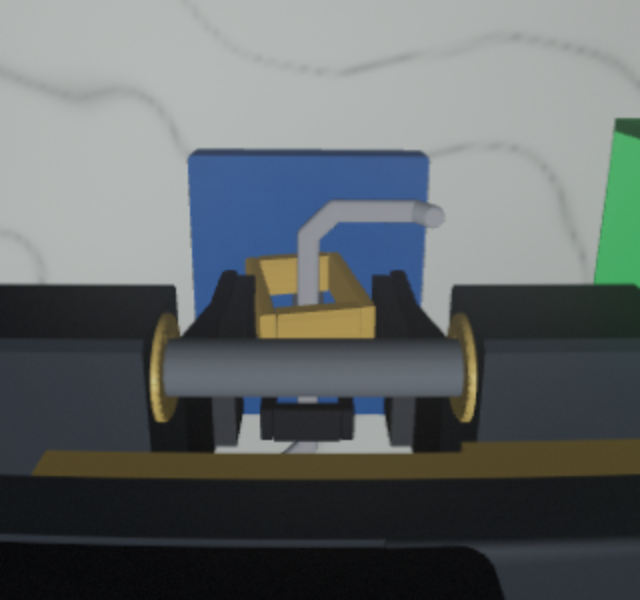

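The brass loop is clear and lifted, with the bar low in its opening, but it leans about 8° (lower bar at crop (295,270), top bar at (315,320)). I use an effective centre 4.5 mm to tool −y and lower it slightly.

```bash
cat >> wfit.py <<'E'
def plan(v,wps,e=-4.5,z=77,base=0):
    """wps: (Cx,Cy,theta cw deg) local to foot; prints rows tool-frame from the measured pose, chained ideally. base: tool yaw rel. foot at theta 0"""
    o=get_obs();M=R.from_quat(o["tool_rot"]).as_matrix();pos=o["position"].copy()
    print("TCP",pos,"q6",o["q"][5].round(2),"loc",(R.from_euler("z",-v[2]).apply(pos-[v[0],v[1],0])*1000).round(1),"yaw rel",(np.degrees(np.arctan2(M[1,1],M[0,1])-v[2])).round(1),"F",o["ft_force"].round(1))
    for cx,cy,th in wps:
        a=v[2]+np.radians(base-th); ty=np.array([np.cos(a),np.sin(a),0]); D=np.stack([[0,0,-1.],ty,np.cross([0,0,-1.],ty)],1)
        t=place(np.array([[cx,cy,z]])/1000,v)[0]-ty*e/1000
        print((cx,cy,th),"shift",(M.T@(t-pos)*1000).round(1).tolist(),"turn",np.degrees(R.from_matrix(M.T@D).as_rotvec()).round(1).tolist()); M,pos=D,t
E
python3 - <<'E'
from wfit import *
plan(np.load("foot.npy"),[(0,36,0),(.5,37.5,10),(1.2,39,20),(2.2,40.2,30),(3.4,41.4,40),(4.6,42.6,50)])
E
```

```text
TCP [ 0.5123 -0.0021  0.0808] q6 0.02 loc [ 1.3 24.1 80.8] yaw rel 0.3 F [-0.9  0.4  0.3]
(0, 36, 0) shift [3.8, 3.2, -11.9] turn [0.3, -0.0, -0.3]
(0.5, 37.5, 10) shift [0.0, 0.4, -0.7] turn [10.0, 0.0, 0.0]
(1.2, 39, 20) shift [0.0, 0.4, -0.8] turn [10.0, 0.0, 0.0]
(2.2, 40.2, 30) shift [0.0, 0.5, -0.7] turn [10.0, 0.0, 0.0]
(3.4, 41.4, 40) shift [0.0, 0.4, -0.9] turn [10.0, 0.0, 0.0]
(4.6, 42.6, 50) shift [0.0, 0.1, -0.9] turn [10.0, 0.0, 0.0]
```

```bash
python3 -m inch '[[20,[4,3,-6],[0.3,0,-0.3]],[20,[0,0,-6],[0,0,0]],[20,[0,0,0],[0,0,0]],[20,[0,0.4,-0.7],[10,0,0]],[20,[0,0.4,-0.8],[10,0,0]],[20,[0,0.5,-0.7],[10,0,0]]]'; python3 - <<'E'
from wfit import *
plan(np.load("foot.npy"),[(3.4,41.4,40),(4.6,42.6,50),(5.8,43.8,60),(7,44.8,70),(8.5,45.5,80),(10.5,46,90)])
E
```

```text
time: 7.3
position: [0.5204, 0.0117, 0.0749]
tool_rot: [-0.653, -0.27, 0.654, -0.269]
ft_force: [1.5, 0.1, -0.2]
grip_width: 0.0321
TCP [0.5204 0.0117 0.0749] q6 0.6 loc [ 5.8 39.4 74.9] yaw rel -30.9 F [ 1.5  0.1 -0.2]
(3.4, 41.4, 40) shift [-2.1, 1.4, 0.2] turn [9.1, 0.1, 0.2]
(4.6, 42.6, 50) shift [0.0, 0.1, -0.9] turn [10.0, 0.0, 0.0]
(5.8, 43.8, 60) shift [0.0, -0.2, -0.9] turn [10.0, 0.0, 0.0]
(7, 44.8, 70) shift [0.0, -0.3, -0.8] turn [10.0, 0.0, 0.0]
(8.5, 45.5, 80) shift [0.0, -0.2, -0.9] turn [10.0, 0.0, 0.0]
(10.5, 46, 90) shift [0.0, -0.2, -1.3] turn [10.0, 0.0, 0.0]
```

```bash
python3 -m inch '[[20,[-2,1.4,0.2],[9,0,0]],[20,[0,0.1,-0.9],[10,0,0]],[20,[0,-0.2,-0.9],[10,0,0]]]'; python3 - <<'E'
from wfit import *
plan(np.load("foot.npy"),[(7,44.8,70),(8.5,45.5,80),(10.5,46,90),(20,46,90)])
im=imaging.camera("wrist");save(im,"w4.png");cv2.imwrite("pics/w4c.png",cv2.resize(cv2.imread("pics/w4.png")[100:400,160:480],(640,600)))
E
```

```text
time: 7.68
position: [0.5224, 0.0118, 0.0761]
tool_rot: [-0.7, -0.092, 0.703, -0.091]
ft_force: [-0.0, -1.1, 0.3]
grip_width: 0.0323
TCP [0.5224 0.0118 0.0761] q6 1.12 loc [ 7.6 40.1 76.1] yaw rel -60.8 F [-0.  -1.1  0.3]
(7, 44.8, 70) shift [-0.9, -0.0, -1.0] turn [9.2, 0.2, 0.1]
(8.5, 45.5, 80) shift [0.0, -0.2, -0.9] turn [10.0, 0.0, 0.0]
(10.5, 46, 90) shift [0.0, -0.2, -1.3] turn [10.0, 0.0, 0.0]
(20, 46, 90) shift [0.0, -0.0, -9.5] turn [0.0, 0.0, 0.0]
```

View pics/w4c.png

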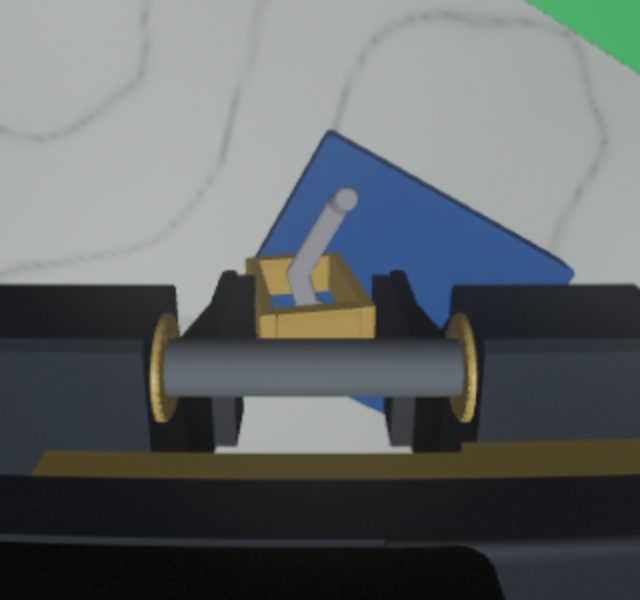

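The bend sits centred in the opening (crop (300,285)) and the tip is at (345,200). I continue the turn and slide off along the bar.

```bash
python3 -m inch '[[20,[-0.9,0,-1],[9,0.2,0]],[20,[0,-0.2,-0.9],[10,0,0]],[20,[0,-0.2,-1.3],[10,0,0]],[20,[0,0,-5],[0,0,0]],[20,[0,0,0],[0,0,0]]]'; python3 - <<'E'
from wfit import *
plan(np.load("foot.npy"),[(25,46,90),(40,46,90),(58,46,90)])
E
```

```text
time: 8.35
position: [0.5304, 0.0114, 0.0762]
tool_rot: [-0.701, 0.088, 0.702, 0.089]
ft_force: [-0.9, -0.5, -0.8]
grip_width: 0.0325
TCP [0.5304 0.0114 0.0762] q6 1.63 loc [15.6 41.7 76.2] yaw rel -90.1 F [-0.9 -0.5 -0.8]
(25, 46, 90) shift [-0.8, 0.2, -9.4] turn [-0.1, 0.1, 0.1]
(40, 46, 90) shift [0.0, -0.0, -15.0] turn [0.0, 0.0, 0.0]
(58, 46, 90) shift [0.0, 0.0, -18.0] turn [0.0, 0.0, 0.0]
```

```bash
python3 -m inch '[[20,[-0.8,0,-10],[0,0,0]],[20,[0,0,-12],[0,0,0]],[20,[0,0,-14],[0,0,0]],[20,[0,0,-14],[0,0,0]],[20,[0,0,0],[0,0,0]],[20,[-30,0,-5],[0,0,0]],[20,[-30,0,0],[0,0,0]],[20,[0,0,0],[0,0,0]]]'; python3 - <<'E'
from wfit import *
v=np.load("foot.npy")
plan(v,[])
o=get_obs();M=R.from_quat(o["tool_rot"]).as_matrix()
for d in imaging.cut_out("scene","bowl")[:0]:0
im=imaging.camera("top");print(len(im))
for cam in("top","scene"):
    if cam=="scene": imaging.camera(cam)
    b=imaging.cut_out(cam,"bowl")[0]; print(cam,b["box"],b["confidence"],onz(cam,b["box"][:2],.05 if cam=="top" else .03))
    # predicted box for bowl rim at guess
    for g in([.455,.257],[.460,.257]):
        a=np.linspace(0,6.28,60);q=np.array([proj(cam,[g[0]+.065*np.cos(t),g[1]+.065*np.sin(t),.05]) for t in a]);print(g,(q.min(0)).round(1),q.max(0).round(1))
print("shift to bowl",(M.T@(np.array([.455,.257,.125])-o["position"])*1000).round(1))
E
```

```text
time: 9.35
position: [0.5877, -0.0035, 0.137]
tool_rot: [-0.7, 0.086, 0.703, 0.087]
ft_force: [-1.1, 0.5, -1.0]
grip_width: 0.0324
TCP [ 0.5877 -0.0035  0.137 ] q6 1.62 loc [ 74.7  41.4 137. ] yaw rel -89.8 F [-1.1  0.5 -1. ]
400
top [228.0, 209.5, 53.2, 33.4] 0.97 [0.4756 0.2566 0.05  ]
[0.455, 0.257] [202.8 192.4] [252.5 242.8]
[0.46, 0.257] [202.9 190.5] [252.6 240.8]
scene [414.1, 243.2, 56.2, 45.9] 0.96 [0.4457 0.2598 0.03  ]
[0.455, 0.257] [385.1 220.1] [440.7 260.5]
[0.46, 0.257] [384.1 221.3] [439.9 262. ]
shift to bowl [  13.2 -220.3  192.1]
```

```bash
python3 -m inch '[[20,[0,-37,32],[0,0,0]],[20,[0,-37,32],[0,0,0]],[20,[0,-37,32],[0,0,0]],[20,[0,-37,32],[0,0,0]],[20,[0,-37,32],[0,0,0]],[20,[0,-37,32],[0,0,0]],[20,[0,0,0],[0,0,0]]]'; python3 - <<'E'
from wfit import *
o=get_obs();M=R.from_quat(o["tool_rot"]).as_matrix();print(o["q"],M[:,0],"shift to bowl",(M.T@(np.array([.457,.257,.05])-o["position"])*1000).round(1))
E
```

```text
time: 10.48
position: [0.4473, 0.2649, 0.1294]
tool_rot: [-0.694, 0.088, 0.709, 0.088]
ft_force: [0.3, -0.2, -0.3]
grip_width: 0.0326
[0.3144 0.531  1.7707 0.0111 0.8593 2.1277] [-0.021   0.002  -0.9998] shift to bowl [ 79.2   5.  -13. ]
```

```bash
python3 -m inch '[[20,[30,5,-13],[0,0,0]],[20,[30,0,0],[0,0,0]],[20,[17,0,0],[0,0,0]],[20,[0,0,0],[0,0,0]],[55,[0,0,0],[0,0,0]],[55,[0,0,0],[0,0,0]],[55,[-40,0,0],[0,0,0]],[55,[-50,0,0],[0,0,0]],[55,[0,0,0],[0,0,0]]]'; python3 - <<'E'
from wfit import *
for c in("top","scene"):
    imaging.camera(c); 
    for t,z in(("brass_loop_mid",.02),("black_loop_mid",.043)): print(c,t,[(np.round(d["pixel"],1).tolist(),round(d["confidence"],2),onz(c,d["pixel"],z).round(3)) for d in imaging.tip_of(c,t)[:2]])
im=imaging.camera("wrist");save(im,"w5.png")
o=get_obs();v=np.load("foot.npy");M=R.from_quat(o["tool_rot"]).as_matrix();print(o["position"])
plan(v,[(0,-24,0)],e=0,z=170)
print(proj("wrist",[.457,.257,.02]))
E
```

```text
time: 11.6
position: [0.4632, 0.2538, 0.1429]
tool_rot: [-0.696, 0.089, 0.707, 0.088]
ft_force: [0.1, -0.7, -1.0]
grip_width: 0.0549
top brass_loop_mid [([350.7, 219.0], 0.31, array([ 0.46, -0.06,  0.02]))]
top black_loop_mid [([346.2, 199.6], 0.42, array([ 0.508, -0.047,  0.043]))]
scene brass_loop_mid []
scene black_loop_mid [([301.3, 200.3], 0.68, array([ 0.491, -0.045,  0.043])), ([411.8, 249.4], 0.21, array([0.479, 0.267, 0.043]))]
[0.4592 0.2526 0.1375]
TCP [0.4592 0.2526 0.1375] q6 2.1 loc [-113.1  257.7  137.5] yaw rel -90.1 F [ 0.8  0.2 -0. ]
(0, -24, 0) shift [-33.0, 281.9, -112.5] turn [-90.1, 1.7, 0.8]
[311.1227 200.083 ]
```

View pics/w5.png

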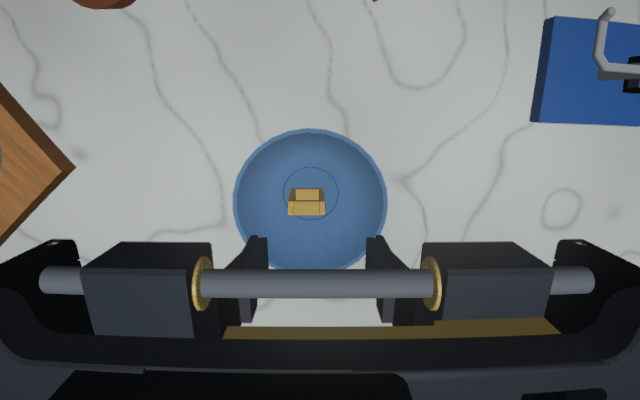

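Brass stands in the middle of the bowl (pixel (307,201), rim centre (311,200)). Next is the black loop: hover above the foot and re-measure.

```bash
python3 -m inch '[[45,[-11,47,-19],[0,0,0]],[45,[-11,47,-19],[0,0,0]],[45,[-11,47,-19],[0,0,0]],[45,[-11,47,-19],[0,0,0]],[45,[-11,47,-19],[0,0,0]],[45,[-11,47,-19],[0,0,0]],[45,[0,0,0],[0,0,0]]]'
python3 -m inch '[[45,[0,0,0],[-10,0,0]],[45,[0,0,0],[-10,0,0]],[45,[0,0,0],[-10,0,0]],[45,[0,0,0],[-10,0,0]],[45,[0,0,0],[-10,0,0]],[45,[0,0,0],[-10,0,0]],[45,[0,0,0],[-10,0,0]],[45,[0,0,0],[-10,0,0]],[45,[0,0,0],[-10,0,0]],[45,[0,0,0],[0,0,0]]]'
python3 - <<'E'
from wfit import *
v=np.load("foot.npy");im=imaging.camera("wrist");save(im,"w6.png")
plan(v,[(0,-24,0)],e=0,z=100)
im=cv2.imread("pics/w6.png");b=im[:,:,0].astype(int);m=((b>80)&(b-im[:,:,2]>60)).astype(np.uint8)
n,l,s,_=cv2.connectedComponentsWithStats(m);print(s[s[:,4]>200])
for n,L in [("tip1",(37,46,64.5)),("post",(0,0,60)),("tip2",(-37,-46,64.5)),("c0",(-45,55,16)),("c2",(45,55,16)),("c3",(45,-55,16)),("c1",(-45,-55,16)),("black",(0,-24,66))]:
    x=proj("wrist",place(np.array([L])/1000,v)[0]);print(n,x.round(1));cv2.circle(im,tuple(np.round(x).astype(int)),1,(255,0,255),-1)
cv2.imwrite("pics/w6c.png",cv2.resize(im[60:260,220:400],None,fx=3.6,fy=3,interpolation=2))
E
```

```text
time: 12.82
position: [0.5024, -0.0572, 0.1981]
tool_rot: [-0.688, 0.09, 0.715, 0.085]
ft_force: [0.9, 0.8, 0.7]
grip_width: 0.0447
time: 14.08
position: [0.4928, -0.0456, 0.1874]
tool_rot: [-0.529, -0.467, 0.561, -0.432]
ft_force: [-0.5, -1.1, 0.2]
grip_width: 0.0449
TCP [ 0.4927 -0.0456  0.1874] q6 -0.11 loc [ -6.9 -22.9 187.4] yaw rel 3.3 F [ 0.1  0.4 -0.2]
(0, -24, 0) shift [86.7, 12.6, 1.3] turn [3.3, 0.2, 3.8]
[[     0      0    640    400 249277]
 [   292    112     90    103   3776]
 [   334    129     47     89   2947]]
tip1 [379.6 125.6]
post [333.8 173.4]
tip2 [291.9 218.8]
c0 [294.5 110.3]
c2 [382.3 115.7]
c3 [371.2 218.2]
c1 [290.6 212.2]
black [331.9 199.9]
```

View pics/w6c.png

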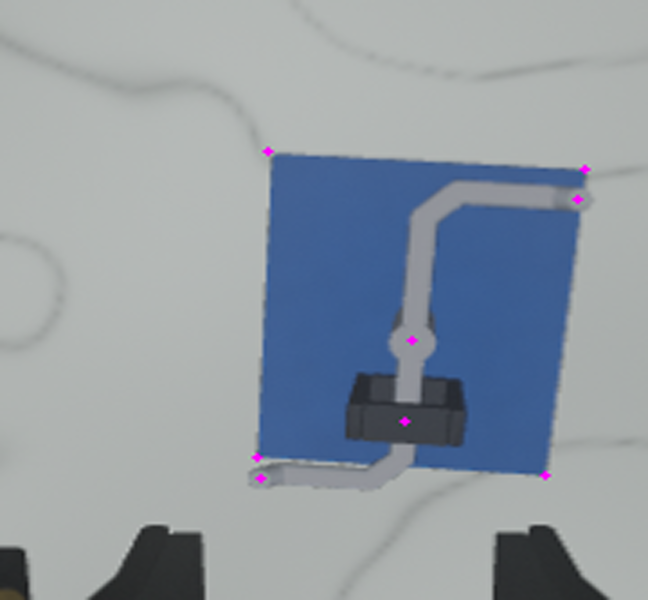

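The foot hasn't moved: predicted and seen points agree to about 1 px, and the black top bar is at crop (406,422). I straighten the tool and descend in small steps.

```bash
python3 -m inch '[[45,[0,12,1],[3.3,0.2,3.8]],[45,[0,0,0],[0,0,0]],[45,[30,0,0],[0,0,0]],[45,[30,0,0],[0,0,0]],[45,[20,0,0],[0,0,0]],[45,[0,0,0],[0,0,0]]]'; python3 - <<'E'
from wfit import *
plan(np.load("foot.npy"),[(0,-24,0)],e=0,z=76)
E
```

```text
time: 14.88
position: [0.5039, -0.047, 0.1039]
tool_rot: [-0.559, -0.433, 0.561, -0.431]
ft_force: [-0.6, 0.1, -0.1]
grip_width: 0.0451
TCP [ 0.5039 -0.047   0.1039] q6 -0.06 loc [  4.3 -21.5 103.9] yaw rel -0.3 F [-0.6  0.1 -0.1]
(0, -24, 0) shift [27.9, -4.2, 2.5] turn [-0.3, 0.0, 0.2]
```

```bash
python3 -m inch '[[45,[14,-4,2.5],[-0.3,0,0.2]],[45,[14,0,0],[0,0,0]],[45,[0,0,0],[0,0,0]]]'; python3 - <<'E'
from wfit import *
plan(np.load("foot.npy"),[(0,-24,0)],e=0,z=50)
E
```

```text
time: 15.25
position: [0.5012, -0.0487, 0.0767]
tool_rot: [0.559, 0.433, -0.558, 0.434]
ft_force: [0.1, 0.1, 0.6]
grip_width: 0.0447
TCP [ 0.5012 -0.0487  0.0767] q6 -0.07 loc [  2.1 -23.8  76.7] yaw rel -0.1 F [0.1 0.1 0.6]
(0, -24, 0) shift [26.7, -2.2, 0.2] turn [-0.1, 0.0, -0.1]
```

```bash
python3 -m inch '[[45,[9,-2,0],[0,0,0]],[45,[9,0,0],[0,0,0]],[45,[9,0,0],[0,0,0]],[45,[0,0,0],[0,0,0]]]'; python3 - <<'E'
from wfit import *
plan(np.load("foot.npy"),[(0,-24,0)],e=0,z=49)
E
```

```text
time: 15.75
position: [0.5004, -0.0484, 0.0489]
tool_rot: [0.56, 0.432, -0.558, 0.435]
ft_force: [-0.0, 0.3, -0.8]
grip_width: 0.0449
TCP [ 0.5004 -0.0484  0.0489] q6 -0.07 loc [  1.3 -23.7  48.9] yaw rel -0.1 F [-0.   0.3 -0.8]
(0, -24, 0) shift [-0.1, -1.3, 0.3] turn [-0.1, 0.0, -0.3]
```

```bash
python3 -m inch '[[40,[0,-1.3,0],[0,0,-0.3]],[20,[0,0,0],[0,0,0]],[20,[0,0,0],[0,0,0]],[20,[0,0,0],[0,0,0]],[20,[0,0,0],[0,0,0]]]'; python3 - <<'E'
from wfit import *
plan(np.load("foot.npy"),[(0,-24,0)],e=0,z=74)
E
```

```text
time: 16.38
position: [0.4994, -0.0482, 0.0493]
tool_rot: [-0.559, -0.433, 0.559, -0.434]
ft_force: [0.5, 0.4, -0.5]
grip_width: 0.0308
TCP [ 0.4994 -0.0482  0.0493] q6 -0.07 loc [  0.3 -23.7  49.3] yaw rel -0.1 F [ 0.5  0.4 -0.5]
(0, -24, 0) shift [-24.7, -0.3, 0.3] turn [-0.1, 0.0, -0.0]
```

```bash
python3 -m inch '[[20,[-8,0,0],[0,0,0]],[20,[-8,0,0],[0,0,0]],[20,[-9,0,0],[0,0,0]],[20,[0,0,0],[0,0,0]]]'; python3 - <<'E'
from wfit import *
plan(np.load("foot.npy"),[(0,-36,0),(-.5,-37.5,10),(-1.2,-39,20),(-2.2,-40.2,30)],e=0,z=75)
im=imaging.camera("scene");save(im,"s7.png");cv2.imwrite("pics/s7c.png",cv2.resize(cv2.imread("pics/s7.png")[130:270,230:390],(640,560),interpolation=2))
im=imaging.camera("wrist");save(im,"w7.png");cv2.imwrite("pics/w7c.png",cv2.resize(cv2.imread("pics/w7.png")[100:400,160:480],(640,600)))
E
```

```text
time: 16.88
position: [0.4998, -0.0482, 0.0766]
tool_rot: [0.559, 0.433, -0.559, 0.434]
ft_force: [0.5, 0.2, -0.7]
grip_width: 0.0308
TCP [ 0.4998 -0.0482  0.0766] q6 -0.07 loc [  0.6 -23.7  76.6] yaw rel -0.1 F [ 0.5  0.2 -0.7]
(0, -36, 0) shift [1.6, -0.6, 12.3] turn [-0.1, 0.0, -0.1]
(-0.5, -37.5, 10) shift [0.0, -0.5, 1.5] turn [10.0, 0.0, 0.0]
(-1.2, -39, 20) shift [0.0, -0.4, 1.6] turn [10.0, 0.0, 0.0]
(-2.2, -40.2, 30) shift [0.0, -0.5, 1.5] turn [10.0, 0.0, 0.0]
```

View pics/w7c.png

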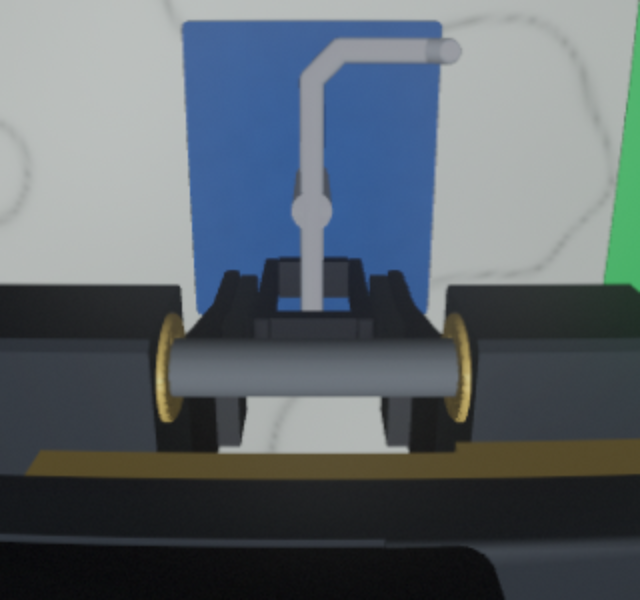

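The black loop hangs upright and centred on the bar (crop (313,290)). Now the slide and turn.

```bash
python3 -m inch '[[20,[1.5,-0.6,6],[0,0,0]],[20,[0,0,6],[0,0,0]],[20,[0,0,0],[0,0,0]],[20,[0,-0.5,1.5],[10,0,0]],[20,[0,-0.4,1.6],[10,0,0]],[20,[0,-0.5,1.5],[10,0,0]]]'; python3 - <<'E'
from wfit import *
plan(np.load("foot.npy"),[(-3.4,-41.4,40),(-4.6,-42.6,50),(-5.8,-43.8,60),(-7,-44.8,70),(-8.5,-45.5,80),(-10.5,-46,90)],e=0,z=75)
E
```

```text
time: 17.73
position: [0.4916, -0.0643, 0.0733]
tool_rot: [-0.653, -0.269, 0.655, -0.268]
ft_force: [-0.5, 0.0, -0.7]
grip_width: 0.031
TCP [ 0.4916 -0.0643  0.0733] q6 0.44 loc [ -3.3 -41.3  73.3] yaw rel -31.1 F [-0.5  0.  -0.7]
(-3.4, -41.4, 40) shift [-1.7, -0.0, 0.1] turn [8.9, 0.1, 0.1]
(-4.6, -42.6, 50) shift [0.0, -0.1, 1.7] turn [10.0, 0.0, 0.0]
(-5.8, -43.8, 60) shift [0.0, 0.1, 1.7] turn [10.0, 0.0, 0.0]
(-7, -44.8, 70) shift [0.0, 0.3, 1.5] turn [10.0, 0.0, 0.0]
(-8.5, -45.5, 80) shift [0.0, 0.1, 1.6] turn [10.0, 0.0, 0.0]
(-10.5, -46, 90) shift [0.0, 0.1, 2.1] turn [10.0, 0.0, 0.0]
```

```bash
python3 -m inch '[[20,[-1.7,0,0],[9,0,0]],[20,[0,-0.1,1.5],[10,0,0]],[20,[0,0.1,1.5],[10,0,0]]]'; python3 - <<'E'
from wfit import *
plan(np.load("foot.npy"),[(-7,-44.8,70),(-8.5,-45.5,80),(-10.5,-46,90),(-18,-46,90)],e=0,z=75)
E
```

```text
time: 18.1
position: [0.4885, -0.0666, 0.0745]
tool_rot: [-0.7, -0.09, 0.703, -0.09]
ft_force: [-1.5, 0.3, -0.6]
grip_width: 0.0308
TCP [ 0.4885 -0.0666  0.0745] q6 0.96 loc [ -5.8 -44.4  74.5] yaw rel -61.0 F [-1.5  0.3 -0.6]
(-7, -44.8, 70) shift [-0.5, -0.2, 1.3] turn [9.0, 0.2, -0.0]
(-8.5, -45.5, 80) shift [0.0, 0.1, 1.6] turn [10.0, 0.0, 0.0]
(-10.5, -46, 90) shift [0.0, 0.1, 2.1] turn [10.0, 0.0, 0.0]
(-18, -46, 90) shift [0.0, 0.0, 7.5] turn [0.0, 0.0, 0.0]
```

```bash
python3 -m inch '[[20,[-0.5,-0.2,1.3],[9,0.2,0]],[20,[0,0.1,1.6],[10,0,0]],[20,[0,0.1,2],[10,0,0]],[20,[0,0,5],[0,0,0]],[20,[0,0,0],[0,0,0]]]'; python3 - <<'E'
from wfit import *
plan(np.load("foot.npy"),[(-30,-46,90),(-58,-46,90)],e=0,z=75)
E
```

```text
time: 18.73
position: [0.4775, -0.0666, 0.0742]
tool_rot: [-0.7, 0.093, 0.702, 0.092]
ft_force: [-0.2, -1.1, -0.7]
grip_width: 0.0311
TCP [ 0.4775 -0.0666  0.0742] q6 1.47 loc [-16.4 -47.1  74.2] yaw rel -90.7 F [-0.2 -1.1 -0.7]
(-30, -46, 90) shift [-0.7, -0.9, 13.6] turn [-0.7, 0.1, -0.1]
(-58, -46, 90) shift [0.0, -0.0, 28.0] turn [0.0, 0.0, 0.0]
```

```bash
python3 -m inch '[[20,[-0.7,-0.9,10],[-0.7,0,0]],[20,[0,0,12],[0,0,0]],[20,[0,0,13],[0,0,0]],[20,[0,0,12],[0,0,0]],[20,[0,0,0],[0,0,0]],[20,[-30,0,0],[0,0,0]],[20,[-30,0,0],[0,0,0]],[20,[0,0,0],[0,0,0]]]'; python3 - <<'E'
from wfit import *
plan(np.load("foot.npy"),[],e=0)
o=get_obs();M=R.from_quat(o["tool_rot"]).as_matrix();print("shift to box",(M.T@(np.array([.450,-.277,.13])-o["position"])*1000).round(1))
E
```

```text
time: 19.73
position: [0.4288, -0.0532, 0.1363]
tool_rot: [-0.701, 0.087, 0.703, 0.086]
ft_force: [0.2, -0.0, -1.3]
grip_width: 0.0303
TCP [ 0.4288 -0.0532  0.1363] q6 1.44 loc [-66.9 -46.1 136.3] yaw rel -89.8 F [ 0.2 -0.  -1.3]
shift to box [  6.5 211.9 -75.1]
```

```bash
python3 -m inch '[[20,[0,42,-15],[0,0,0]],[20,[0,42,-15],[0,0,0]],[20,[0,42,-15],[0,0,0]],[20,[0,42,-15],[0,0,0]],[20,[0,42,-15],[0,0,0]],[20,[0,0,0],[0,0,0]]]'; python3 - <<'E'
from wfit import *
o=get_obs();M=R.from_quat(o["tool_rot"]).as_matrix();print(o["q"],M[:,0],"shift to box",(M.T@(np.array([.450,-.277,.05])-o["position"])*1000).round(1))
E
```

```text
time: 20.48
position: [0.4508, -0.2815, 0.1305]
tool_rot: [-0.7, 0.086, 0.704, 0.086]
ft_force: [-0.3, 0.9, -1.3]
grip_width: 0.0307
[-0.7669  0.5373  1.7504 -0.0038  0.8582  1.0497] [-0.0052  0.001  -1.    ] shift to box [80.5 -4.2  1.4]
```

```bash
python3 -m inch '[[20,[27,-4,1],[0,0,0]],[20,[27,0,0],[0,0,0]],[20,[27,0,0],[0,0,0]],[20,[0,0,0],[0,0,0]],[55,[0,0,0],[0,0,0]],[55,[0,0,0],[0,0,0]],[55,[-40,0,0],[0,0,0]],[55,[-40,0,0],[0,0,0]],[0,[-40,0,0],[0,0,0]],[0,[0,0,0],[0,0,0]]]'; python3 - <<'E'
from wfit import *
im=imaging.camera("wrist");save(im,"w8.png");p=P("wrist")
imaging.camera("top");imaging.camera("scene")
for c in("top","scene"): 
  for t,z in(("black_loop_mid",.026),("red_box",0)): print(c,t,[(np.round(d["pixel"],1).tolist(),round(d["confidence"],2),onz(c,d["pixel"],z).round(3)) for d in imaging.tip_of(c,t)[:2]])
print(proj("wrist",[.4508,-.2771,.026]),get_obs()["position"],p["xyz"])
a=cv2.imread("pics/w8.png")
cv2.imwrite("pics/w8c.png",a)
E
```

```text
time: 21.72
position: [0.451, -0.2745, 0.1719]
tool_rot: [-0.7, 0.085, 0.703, 0.086]
ft_force: [-0.1, 0.5, 0.1]
grip_width: 0.0424
top black_loop_mid [([196.6, 134.7], 0.18, array([0.678, 0.358, 0.026]))]
top red_box [([431.9, 224.1], 0.65, array([ 0.452, -0.277,  0.   ]))]
scene black_loop_mid [([251.4, 167.3], 0.66, array([ 0.444, -0.266,  0.026]))]
scene red_box [([251.0, 173.0], 0.98, array([ 0.441, -0.274,  0.   ])), ([241.6, 244.9], 0.52, array([ 0.672, -0.094,  0.   ]))]
[321.5459 188.4843] [ 0.4482 -0.2721  0.1665] [ 0.5229 -0.292   0.3326]
```

View pics/w8c.png

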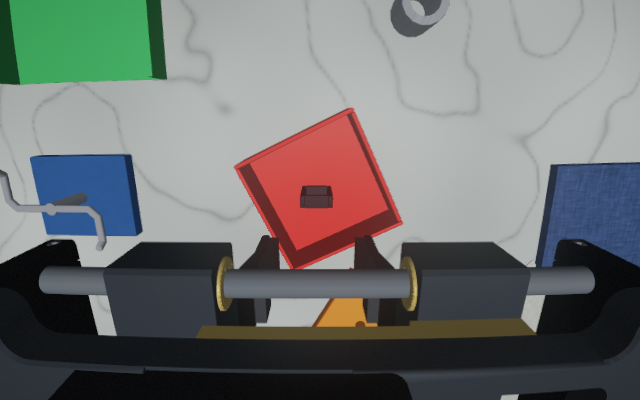

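The black loop stands in the red box at (316,197), box centre about (320,190), and the foot is empty. Now I go behind the foot with the fingers spread along its rear edge for a two-point push.

```bash
python3 - <<'E'
from wfit import *
v=np.load("foot.npy");plan(v,[(-80,0,90)],e=0,z=120);plan(v,[(-75,0,90)],e=0,z=10)
E
```

```text
TCP [ 0.4482 -0.2721  0.1665] q6 1.06 loc [   6.1 -253.4  166.5] yaw rel -89.6 F [1.  0.5 0.4]
(-80, 0, 90) shift [49.5, -253.7, 83.4] turn [0.4, 0.9, 0.4]
TCP [ 0.4482 -0.2721  0.1665] q6 1.06 loc [   6.1 -253.4  166.5] yaw rel -89.6 F [1.  0.5 0.4]
(-75, 0, 90) shift [159.4, -252.9, 76.7] turn [0.4, 0.9, 0.4]
```

```bash
python3 -m inch '[[60,[0,-42,14],[0.4,0.9,0.4]],[60,[0,-42,14],[0,0,0]],[60,[0,-42,14],[0,0,0]],[60,[5,-42,14],[0,0,0]],[60,[10,-42,14],[0,0,0]],[60,[15,-42,14],[0,0,0]],[60,[0,0,0],[0,0,0]]]'; python3 - <<'E'
from wfit import *
v=np.load("foot.npy");plan(v,[(-78,0,90)],e=0,z=60);
E
```

```text
time: 22.95
position: [0.427, -0.0007, 0.1309]
tool_rot: [-0.699, 0.089, 0.704, 0.09]
ft_force: [0.1, -0.4, -0.3]
grip_width: 0.0596
TCP [ 0.427  -0.0007  0.1309] q6 1.56 loc [-81.6   4.3 130.9] yaw rel -90.2 F [ 0.1 -0.4 -0.3]
(-78, 0, 90) shift [70.9, 4.3, -4.1] turn [-0.2, 0.4, 0.0]
```

```bash
python3 -m inch '[[60,[25,4,-3],[0,0.4,0]],[60,[25,0,0],[0,0,0]],[60,[22,0,0],[0,0,0]],[60,[20,0,0],[0,0,0]],[60,[18,0,0],[0,0,0]],[60,[0,0,0],[0,0,0]]]'; python3 - <<'E'
from wfit import *
v=np.load("foot.npy");plan(v,[(-65,0,90)],e=0,z=10);
E
```

```text
time: 23.7
position: [0.4343, -0.0115, 0.0165]
tool_rot: [0.703, -0.091, -0.699, -0.09]
ft_force: [0.1, -0.5, 0.4]
grip_width: 0.06
TCP [ 0.4343 -0.0115  0.0165] q6 1.54 loc [-71.9  -4.3  16.5] yaw rel -90.3 F [ 0.1 -0.5  0.4]
(-65, 0, 90) shift [6.5, -4.4, -6.9] turn [-0.3, -0.3, -0.1]
```

```bash
python3 -m inch '[[60,[6.5,-4.4,-4],[-0.3,-0.3,0]],[60,[0,0,-4],[0,0,0]],[60,[0,0,-8],[0,0,0]],[60,[0,0,-12],[0,0,0]],[60,[0,0.8,-14],[0,0,0]],[60,[0,0.8,-14],[0,0,0]],[60,[0,0,0],[0,0,0]]]'; python3 - <<'E'
from wfit import *
v=np.load("foot.npy");plan(v,[],e=0);im=imaging.camera("wrist");save(im,"w9.png")
T=np.array([.680,-.087,-.2500]);plan(T,[(-54.5,5,90)],e=0,z=10)
E
```

```text
time: 24.58
position: [0.4742, -0.018, 0.0111]
tool_rot: [-0.688, 0.086, 0.715, 0.089]
ft_force: [0.1, 0.0, -0.6]
grip_width: 0.0601
TCP [ 0.4742 -0.018   0.0111] q6 1.55 loc [-31.7  -0.8  11.1] yaw rel -89.9 F [ 0.1  0.  -0.6]
TCP [ 0.4741 -0.018   0.0111] q6 1.55 loc [-216.6   15.9   11.1] yaw rel -89.9 F [-0.3 -0.5 -0.3]
(-54.5, 5, 90) shift [-5.2, 11.1, -162.0] turn [0.1, 2.2, -0.0]
```

View pics/w9.png

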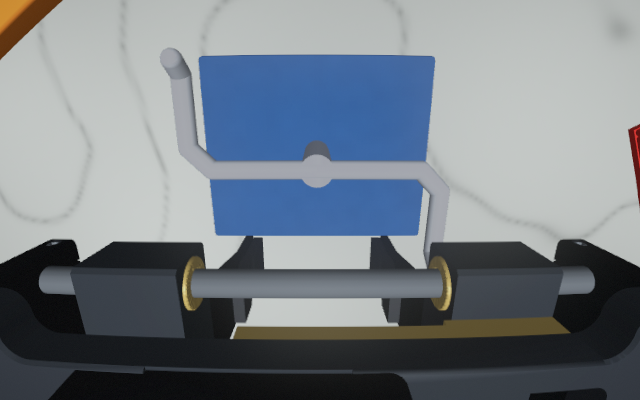

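The plate's rear edge (row 236) lies square against both fingers, and hook two is clear. I take out the 2° tilt and keep pushing.

```bash
python3 -m inch '[[60,[0,0,-6],[0,1.5,0]],[60,[0,0.8,-13],[0,0.7,0]],[60,[0,0.8,-14],[0,0,0]],[60,[0,0.8,-14],[0,0,0]],[60,[0,0.8,-14],[0,0,0]],[60,[0,0.8,-14],[0,0,0]],[60,[0,0.8,-14],[0,0,0]],[60,[0,0,0],[0,0,0]]]'; python3 - <<'E'
from wfit import *
T=np.array([.680,-.087,-.2500]);plan(T,[(-54.5,5,90)],e=0,z=10)
E
```

```text
time: 25.62
position: [0.5146, -0.0298, 0.0081]
tool_rot: [-0.667, 0.081, 0.735, 0.091]
ft_force: [0.2, 0.2, -0.3]
grip_width: 0.06
TCP [ 0.5146 -0.0298  0.0081] q6 1.54 loc [-174.4   14.5    8.1] yaw rel -89.7 F [ 0.2  0.2 -0.3]
(-54.5, 5, 90) shift [-13.4, 10.2, -119.1] turn [0.3, 5.5, 0.1]
```

```bash
python3 -m inch '[[60,[-2,0,0],[0,5.5,0]],[60,[0,0,0],[0,0,0]],[60,[0,0.8,-20],[0,1.2,0]],[60,[0,0.8,-20],[0,1.2,0]],[60,[0,0,0],[0,0,0]]]'; python3 - <<'E'
from wfit import *
T=np.array([.680,-.087,-.2500]);plan(T,[(-54.5,5,90)],e=0,z=10)
E
```

```text
time: 26.25
position: [0.5505, -0.0401, 0.01]
tool_rot: [0.713, -0.086, -0.69, -0.086]
ft_force: [1.0, 1.1, 0.6]
grip_width: 0.0604
TCP [ 0.5505 -0.0401  0.01  ] q6 1.53 loc [-137.1   13.4   10. ] yaw rel -89.6 F [1.  1.1 0.6]
(-54.5, 5, 90) shift [2.7, 8.9, -82.5] turn [0.3, -1.8, 0.2]
```

```bash
python3 -m inch '[[60,[0,1,-18],[0,0,0]],[60,[0,1,-18],[0,0.7,0]],[60,[0,1,-18],[0,0.7,0]],[60,[0,0,0],[0,0,0]]]'; sed -i 's/m=(l==1+np.argmax(s\[1:,4\])).astype(np.uint8)/m=np.isin(l,[i for i in range(1,n) if s[i,4]>150]).astype(np.uint8)/' fit.py; python3 - <<'E'
from wfit import *
T=np.array([.680,-.087,-.2500]);plan(T,[(-54.5,5,90)],e=0,z=10)
o=get_obs()["position"];g=place(np.array([[ .0545,0,0]]),[o[0],o[1],-.25])[0]
for cam,r in(("wrist",150),("scene",45)):
    v,f=footpose(f"p1{cam}.png",[g[0],g[1],-.25],cam,r);print(cam,v,f,"in tray mm",(R.from_euler("z",.25).apply(np.array([v[0],v[1],0])-[.68,-.087,0])*1000).round(1))
E
```

```text
time: 26.75
position: [0.5955, -0.0538, 0.01]
tool_rot: [0.714, -0.086, -0.689, -0.086]
ft_force: [0.2, 1.1, 0.1]
grip_width: 0.06
TCP [ 0.5955 -0.0538  0.01  ] q6 1.53 loc [-90.1  11.3  10. ] yaw rel -89.6 F [0.2 1.1 0.1]
(-54.5, 5, 90) shift [1.2, 6.5, -35.5] turn [0.4, -2.0, 0.2]
wrist [ 0.6504 -0.0677 -0.2444] 0.010885935177214595 in tray mm [-33.4  11.4   0. ]
scene [ 0.648  -0.0715 -0.2462] 0.09470034206457055 in tray mm [-34.8   7.1   0. ]
```

```bash
python3 -m inch '[[60,[0,1,-18],[0,0,0]],[60,[0,1,-18],[0,0.5,0]],[60,[0,0,0],[0,0,0]]]'; python3 - <<'E'
from wfit import *
T=np.array([.680,-.087,-.2500]);plan(T,[(-54.5,5,90)],e=0,z=10)
o=get_obs()["position"];g=place(np.array([[ .0545,0,0]]),[o[0],o[1],-.25])[0]
for cam,r in(("wrist",150),("scene",45)):
    v,f=footpose(f"p2{cam}.png",[g[0],g[1],-.25],cam,r);print(cam,v,f,"in tray mm",(R.from_euler("z",.25).apply(np.array([v[0],v[1],0])-[.68,-.087,0])*1000).round(1))
E
```

```text
time: 27.22
position: [0.6249, -0.0626, 0.0098]
tool_rot: [0.713, -0.086, -0.69, -0.086]
ft_force: [-0.0, 0.1, -0.4]
grip_width: 0.0601
TCP [ 0.6249 -0.0626  0.0098] q6 1.53 loc [-59.4  10.    9.8] yaw rel -89.6 F [-0.   0.1 -0.4]
(-54.5, 5, 90) shift [-0.0, 5.0, -4.9] turn [0.4, -1.9, 0.2]
wrist [ 0.6797 -0.0765 -0.2418] 0.006675371333670114 in tray mm [-2.9 10.1  0. ]
scene [ 0.6754 -0.0831 -0.2331] 0.08910184978827725 in tray mm [-5.4  2.7  0. ]
```

```bash
python3 -m inch '[[60,[0,0,15],[0,-1.9,0]],[60,[0,0,25],[0,0,0]],[60,[-30,0,20],[0,0,0]],[60,[-50,0,0],[0,0,0]],[60,[-50,0,-20],[0,0,0]],[60,[-30,0,-20],[0,0,0]],[60,[0,0,0],[0,0,0]],[60,[0,0,0],[0,0,0]]]'; python3 - <<'E'
from wfit import *
g=[.68,-.0765,-.245]
for cam,r in(("wrist",150),("top",32)):
    v,f=footpose(f"p3{cam}.png",g,cam,r);print(cam,v,f,"in tray mm",(R.from_euler("z",.25).apply(np.array([v[0],v[1],0])-[.68,-.087,0])*1000).round(1))
im=imaging.camera("scene");save(im,"s9.png")
a=cv2.imread("pics/s9.png");b=cv2.imread("pics/p3top.png")
cv2.imwrite("pics/fin.png",np.vstack([cv2.resize(a[110:380,120:480],(800,600))[:,:]]))
for t,z in(("tool_vase",0),("bottle",0),("bush",0)): print(t,[(np.round(d["pixel"],1).tolist(),round(d["confidence"],2),onz("scene",d["pixel"],z).round(3)) for d in imaging.tip_of("scene",t)[:1]])
print(get_obs()["position"],get_obs()["ft_force"])
E
```

```text
time: 28.32
position: [0.5981, -0.0566, 0.1731]
tool_rot: [-0.699, 0.084, 0.705, 0.087]
ft_force: [-0.3, -0.3, -0.5]
grip_width: 0.0603
wrist [ 0.6805 -0.0769 -0.2477] 0.031706544034541116 in tray mm [-2.   9.9  0. ]Traceback (most recent call last):
  File "<stdin>", line 4, in <module>
  File "wfit.py", line 5, in footpose
    return fit({cam:im},"blue",box(.09,.11,0,.016),v0,r={cam:r},cams=(cam,))
  File "fit.py", line 16, in fit
    q=cmask(ims[c],col,proj(c,[v0[0],v0[1],.0]),r[c]); q4=np.concatenate([q+[dx,dy] for dx in(-.5,.5) for dy in(-.5,.5)]); T[c]=hullmask(q4)
                                                                                                                                ~~~~~~~~^^^^
  File "fit.py", line 7, in hullmask
    m=np.zeros((400*S,640*S),np.uint8); cv2.fillConvexPoly(m,cv2.convexHull(np.round(px*S+S/2-.5).astype(np.int32)),1); return m
                                        ~~~~~~~~~~~~~~~~~~^^^^^^^^^^^^^^^^^^^^^^^^^^^^^^^^^^^^^^^^^^^^^^^^^^^^^^^^^^^^
cv2.error: OpenCV(4.12.0) /io/opencv/modules/imgproc/src/drawing.cpp:2404: error: (-215:Assertion failed) points.checkVector(2, CV_32S) >= 0 in function 'fillConvexPoly'
```

```bash
python3 - <<'E'
from wfit import *
im=imaging.camera("scene");save(im,"s9.png")
cv2.imwrite("pics/fin.png",cv2.resize(cv2.imread("pics/s9.png")[130:390,110:470],(800,578)))
for t in("tool_vase","bottle","bush","red_box","bowl"): print(t,[(np.round(d["pixel"],1).tolist(),round(d["confidence"],2)) for d in imaging.tip_of("scene",t)[:1]])
E
```

```text
tool_vase [([410.9, 352.2], 0.72)]
bottle [([148.6, 200.3], 0.95)]
bush [([184.1, 182.8], 0.8)]
red_box [([247.0, 172.1], 0.65)]
bowl [([406.9, 253.7], 0.7)]
```

View pics/fin.png

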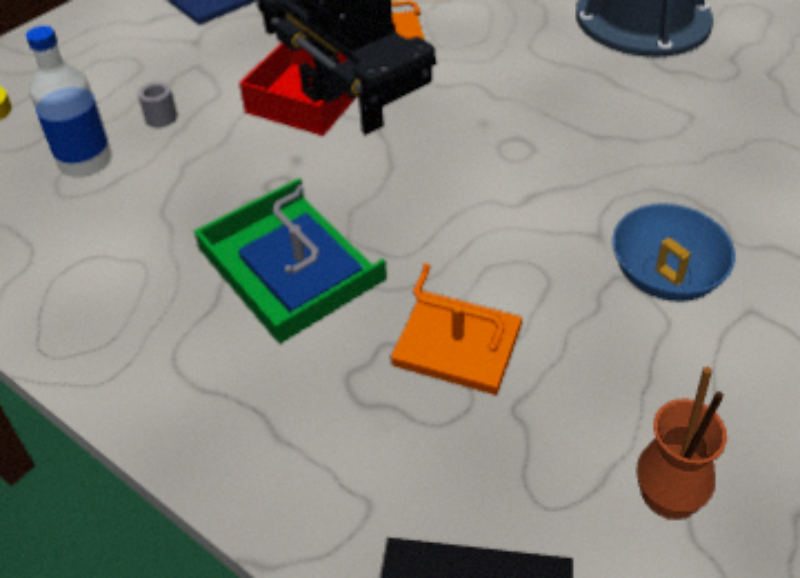

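The foot is fully inside the tray (crop (300,262)), brass stands in the bowl (673,260), and the bystanders are where they were. The gripper hangs free.

```bash
python3 -c "
from rig import robot; print(robot.hand_in())"
```

```text
the job is handed in; nothing more can be done
None
```

I handed the job in after about 28 s of the 72 s allowed. Both loops are off their hooks, brass in the bowl and black in the red box, and the empty foot is in the green tray. `hand_in` reports no verdict.

**How it went:** I lifted each loop until the bar lay low in its opening, slid it along, turned it 90° clockwise at the bend and slid it off past the tip. The brass loop leaned about 8° in the grip and I corrected for that. After taking off the brass loop, the foot was still within about 1 px of its first measured position. I pushed the foot in with two spread fingers on its rear edge.

**Last checks:**
- **Foot in tray:** the last wrist-camera fit puts the foot centre at (−2, +10) mm in the tray frame with yaw within 0.2°, so all four corners are inside. The scene-camera fit before I backed off had a worse residual and read (−5, +3) mm, also inside the limits. The top-camera fit failed because the arm hid the foot.
- **Loops:** brass stands near the middle of the bowl in the final scene picture. Black was seen in the middle of the box right after release, but the gripper hid the inside of the box in the final picture, so I did not see it again.
- **Bystanders:** the vase, bottle and bush show within about 4 px of their starting positions, and the bowl and box are upright. The gripper was clear of everything at z = 0.17 m.

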